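Set and clamp the thermometer arm over the saucepan

TASK

The sugar thermometer has slipped down its stand and its tip is almost on the bottom of the saucepan. Pinch its sleeve lightly by handle and open cam lever, raise it until the sleeve's top just meets the rubber marker ring on the post without shoving the ring along, and while you hold it there squeeze the cam lever fully closed against the handle to clamp it. Finish still holding the closed lever and handle between the fingers, and leave the pan and everything else where it stands.

Things in the scene. Friction and masses are not known exactly. Their poses are not given: they have to be found in the camera images.
- stand: Thermometer stand, fixed: dark cast foot 110 mm across with a steel post 14 mm thick and 285 mm tall. Origin: on the post's axis at the underside of the foot (on the range top); z up along the post.
- bush (a joint): Height of the sliding sleeve, m: 0 = down on the post's shoulder (sleeve top 165 mm above the range), grows upward, end of travel 0.11. The sleeve with arm and thermometer weighs 0.25 kg and sinks when let go with the lever open; sliding drag 0.6 N.
- head (a joint): Swivel of the sleeve about the post, rad, 0 as built, positive counter-clockwise from above, stops at +-0.3. It turns almost freely (0.02 N m) while the lever is open, so the handle centres itself between closing fingers.
- sleeve_top (a point): Centre of the sleeve's top face, on the post's axis. The grey sleeve is 50 mm tall and 29 mm across. Axes as grip.
- grip (a point): Grip point of the sleeve's handle: 70 mm from the post's axis on the robot's side, 23 mm below the sleeve's top, midway between handle plate and closed lever. Turns with the sleeve: +x points at the post, +y to the lever's side (left seen from the robot), z up. Fingers come from above and close along its y; the post stands behind, up to 120 mm above the sleeve's top.
- rest: Fixed handle plate of the sleeve, grey with black ribs, 7 mm thick, 26 mm tall, from 28 to 90 mm out from the post's axis. Its outer face lies 15 mm to the -y side of grip. Origin: on the post's axis at the plate's mid height; axes as grip.
- lever (a joint): Steel cam lever, rad: 0 = fully closed, parallel to the plate, 30 mm over lever and plate; up to 0.45 open (starts 0.30 to 0.40, some 52 mm over its end), swung to +y of grip about an upright pin on grip's x axis, 44.5 mm nearer the post. Stiff: 12 N at its end starts it, 14 N closes it; its cam then clamps the sleeve to the post.
- lever_tip (a point): Middle of the free end of the cam lever, 66 mm from its pin, at its mid thickness. A light grip (5 to 8 N) over lever and plate carries the sleeve without closing the lever; a firm grip (25 to 35 N) squeezes it shut.
- ring_low (a point): Centre of the underside of the rubber marker ring (28 mm across, 8 mm tall, black) on the post, on the post's axis. The ring sits 35 to 75 mm above the sleeve's top at the start; the sleeve's top must come up against it. It stops the sleeve and starts to slide along the post at about 8 N.
- probe_tip (a point): Lower tip of the thermometer's thin steel stem, which hangs from the end of the sleeve's 140 mm arm inside the saucepan, 133 mm below the arm; a round dial 49 mm across sits on top, up to 35 mm above the arm.
- pan: Steel saucepan, loose, 0.9 kg, 150 mm across, 90 mm tall, floor 5 mm thick, long black handle to the front left, standing to the left of the stand. Origin: centre of its underside.
- timer: Wind-up kitchen timer, red over white, 67 mm across, 50 mm tall. Origin: centre of the underside. Leave alone.
- lemon: Lemon, 78 x 55 x 56 mm. Origin: centre of the underside. Leave alone.
- mill: Salt mill with grey top, 44 mm across, 90 mm tall. Origin: centre of the underside. Leave alone.
- spice: Spice jar, 47 mm across, 98 mm tall. Origin: centre of the underside. Leave alone.
- spoon: Steel spoon lying flat, 188 x 39 x 16 mm. Origin: centre of the underside. Leave alone.
- sugar_jar: Glass clip-top jar, 96 x 89 mm, 122 mm tall, behind the stand. Origin: centre of the underside. Leave alone.
- lever_pad: The lever's flat finger pad (52 mm long, 7 thick, 24 tall, from 14 to 66 mm from the pin), the part to press. Closed, its outer face lies 15 mm to the +y side of grip. Origin: on the lever's pin at mid height; at lever 0 its axes are those of grip.

How it is judged:
On the way, in this order (a step that is already met when the one before it is completed fails the run):
1. the sleeve's top is up at the marker ring, held between the fingers by handle and lever, the lever still open (z of sleeve_top in the frame of ring_low between -0.006 and 0.003 m and contact force between the fingers and lever_pad above 2 N and contact force between the fingers and rest above 2 N and value of joint lever above 0.2 rad), for 0.2 s.
2. the lever is squeezed closed with the sleeve held at the ring (z of sleeve_top in the frame of ring_low between -0.006 and 0.003 m and contact force between the fingers and lever_pad above 2 N and contact force between the fingers and rest above 2 N and value of joint lever below 0.06 rad), for 0.2 s.
At the end, for the whole second after the job is handed in: Sleeve's top at the ring's underside (at most 6 mm below), at rest, ring within 6 mm of its start; lever closed (under 0.06 rad); fingers pressing lever pad and handle plate with over 2 N each; stem hanging inside the pan, pan within 20 mm of its start (all of step 2 and velocity of joint bush between -0.01 and 0.01 m/s and distance of ring_low from where it was at the start of the episode below 0.006 m and horizontal distance between probe_tip and pan below 0.06 m and distance of pan from where it was at the start of the episode below 0.02 m); the arm keeps its last pose, push and grip.
It fails at once if the lever is closed with the sleeve more than 12 mm below the ring (value of joint lever below 0.12 rad and z of sleeve_top in the frame of ring_low below -0.012 m).
It fails at once if the marker ring is shoved more than 8 mm along the post (distance of ring_low from where it was at the start of the episode above 0.008 m).
It fails at once if the saucepan is pushed more than 30 mm (distance of pan from where it was at the start of the episode above 0.03 m).
It fails at once if one of the other things is moved more than 30 mm (distance of any of timer, lemon, mill, spice, spoon, sugar_jar from where it was at the start of the episode above 0.03 m).
It also fails if it takes over 35 s, if anything falls off the work surface, if the arm or the gripper's body presses on something with over 40 N, if the wrist force passes 120 N, or if a joint passes its speed limit or range.

ROBOT

A 7-joint arm with a two-finger parallel gripper is mounted at the origin on a cart in front of the work surface, level with it; the furniture and walls round the work are solid. World frame = base frame: x ahead of the robot, y to its left, z up, the work surface at z = 0. Lengths are in m, angles in rad, forces in N, time in s.
With the tool pointing down it reaches from about 0.4 to 0.925 m from the base axis. Payload 4.1 kg.
Tool frame: the origin (TCP) lies midway between the tips of the shut fingers; the grasp point (between the pads) lies 19 mm behind it; z points along the fingers, y is the line along which they close (so a half turn about z gives the same grasp; the last joint's range is limited). The gripper opens to 85 mm and grips with 20 to 120 N. Pads are 22 mm wide; open, the fingers measure 114 mm over their backs; the gripper's body (76 mm by 85 mm) begins 54 mm behind the grasp point. The pads swing forward as they close: fully open they stand 13 mm farther back than shut.
Start: joints at [-1.398, 0.398, 0.045, 1.537, -0.019, 1.207, -0.051], TCP at [0.174, 0.626, 0.208] pointing down, gripper open.
Joint ranges: [-2.82, 2.82], [-0.49, 2.23], [-1.37, 1.46], [0, 2.46], [-1.36, 4.5], [0.23, 2], [-2.94, 2.94]. Speed limits (rad/s): [2.57, 2.57, 3.14, 3.14, 3.14, 3.14, 3.14].

INTERFACE

Orientations are given as a unit quaternion [w, x, y, z].
In Python, from workcell import r gives the robot as it stands. The module is installed in compiled form; this text tells all that it offers.
- The arm moves only by the tool play_rows, never from a script. Its argument "deltas" is one flat list of numbers, 7 for each row, row after row: the turn, a rotation vector about the tool's x, y, z in rad, then the shift along the tool's x, y, z in cm, then the finger opening in cm, from 0 to 8.54. A call has 1 to 8 rows; each row shifts and turns the commanded pose from where the row before left it, along the tool's axes as they then stand; what a row does not reach is not made up. A row lasts 1/8 s, in which the tool goes at most 62.5 mm and 10.7 degrees, less where a joint would pass 70% of its speed; a pose out of reach is approached as far as the arm can. A call with a gripper value outside its range is refused whole. The fingers move at their own pace and stop on an object; "grip_force" is the grip in N (left out, the last holds). Time passes only in rows, so rows that do not move let the fingers close. It gives the time, the measured TCP pose, the force, the opening and the grip force at its end, in the units of the state.
- r.get_obs(): the state, without advancing time (a new reading comes with each control period).
- r.grab_frame(name): name is "scene" or "top" or "wrist"; returns (picture, depth): 384x512x3 uint8, red, green, blue; 384x512 float32, m along the optical axis (not along the pixel's ray), 0 where there is no reading.
- r.camera_params(name): a dict with "mtx" (3x3 intrinsics, pixels), "position" and "attitude" of the camera in the world; the wrist camera has in their place "tool_from_camera" (4x4, takes a point from camera to tool coordinates, whose origin is the TCP and whose axes are the flange's). Camera axes: x right, y down, z forward; pixel columns grow to the right and rows downward; lengths in m; the calibration is good to about 2 mm. A picture is of the moment at which its call begins: read the wrist's pose just before it. camera_params takes no time and is no camera call.
- r.close_job(): hands the job in; it is judged then, once.
Trained networks look in the newest picture that a camera, given by its name, has taken for a name from the list of things; names that differ only in an ending like _2 or _b are one class to them, and where a whole thing is asked for, a point or a joint stands for the part that bears it (a point fixed in the world has none). Each returns a list of dicts, best first, with "confidence" (0 to 1); they miss things now and then, are a little off and sometimes report something else, mostly with a low value. They report only what shows in the picture. A call takes as long as a camera call.
- r.find_in(camera, name): "xyz" ([x, y, z] in m, in world coordinates, good to about 4 mm: the middle of the surface that is visible of it).
The state is a dict: "clock": time; "joints": joint angles; "dq": joint speeds; "joint_efforts": joint torques, N m; "ee_pos": TCP position; "tcp_rot": TCP orientation; "wrist_force": force on the tool from outside, world axes, zero at the start; "wrist_torque": the same for the moment, N m; "grip_width": opening from 0.0 (shut) to 1.0 (fully open); "grasp_force": force on a finger pad.
Only numpy, scipy, OpenCV 4.12 (cv2) and the standard library are available. Lean on these libraries where they do the work, as an engineer would, in place of code of your own. Each camera call takes 0.05 s, during which the arm holds its last target. There are 200 camera calls.

## Working session

There is one attempt and no reset: what is moved stays moved. The work goes in short steps, Python scripts to look and compute and a tool call to move; the robot and the scene stay as the last step left them, time stands still between calls to the robot, and variables do not carry over. Pictures are saved under pics/ and viewed, at most 10 in all, crops included, and the job is handed in when it is done.

Besides the shell and the picture viewer there is one more tool, called after "Emit:" by a JSON object that holds its "name" and its "arguments", one argument or row to a line. play_rows: Moves the arm, as the interface text tells. Its arguments: {"type":"object","properties":{"deltas":{"type":"array"},"grip_force":{"type":"number"}},"required":["deltas"]}

```bash
mkdir -p pics
cat > h.py <<'E'
from workcell import r
import numpy as np, cv2
from scipy.spatial.transform import Rotation as R
def q2R(q): return R.from_quat([q[1],q[2],q[3],q[0]]).as_matrix()
def cam(name):
    p=r.camera_params(name)
    if name=="wrist":
        o=r.get_obs(); T=np.eye(4);T[:3,:3]=q2R(o['tcp_rot']);T[:3,3]=o['ee_pos']
        T=T@np.array(p['tool_from_camera'])
    else:
        T=np.eye(4);a=np.array(p['attitude']);T[:3,:3]=a if a.shape==(3,3) else q2R(a);T[:3,3]=p['position']
    return np.array(p['mtx']),T
def cloud(name):
    K,T=cam(name); im,d=r.grab_frame(name)
    v,u=np.mgrid[:384,:512]
    P=np.stack([(u-K[0,2])/K[0,0]*d,(v-K[1,2])/K[1,1]*d,d],-1)@T[:3,:3].T+T[:3,3]
    P[d==0]=np.nan
    return im,P
E
python3 - <<'E'
from h import *
o=r.get_obs();print({k:np.round(v,3) for k,v in o.items()})
ims=[]
for c in("scene","top"):
    im,P=cloud(c);ims.append(im);np.save(f'{c}.npy',P);print(c,np.round(cam(c)[1],3).tolist())
    for n in("sleeve_top","rest","lever_pad","ring_low","pan","probe_tip","stand"):
        print(c,n,[(np.round(x['xyz'],3).tolist(),round(x['confidence'],2)) for x in r.find_in(c,n)][:2])
print(np.array(r.camera_params("wrist")['tool_from_camera']).round(3))
for n,i in zip(("scene","top"),ims): cv2.imwrite(f'pics/{n}0.png',i[:,:,::-1])
E
```

```text
{'clock': np.float64(0.0), 'joints': array([-1.398,  0.399,  0.045,  1.538, -0.019,  1.207, -0.051]), 'dq': array([-0.   , -0.001,  0.   ,  0.001, -0.   ,  0.001, -0.   ]), 'joint_efforts': array([ 0.0000e+00, -4.7514e+01,  1.3650e+00, -2.5422e+01,  1.2000e-02,
        1.0000e-02, -0.0000e+00]), 'ee_pos': array([0.174, 0.626, 0.207]), 'tcp_rot': array([-0.   ,  0.135,  0.991, -0.001]), 'wrist_force': array([ 0.212,  0.064, -0.119]), 'wrist_torque': array([ 0.006, -0.048, -0.022]), 'grasp_force': np.float64(0.0), 'grip_width': np.float64(1.002)}
scene [[0.634, -0.569, 0.524, 0.062], [-0.773, -0.456, 0.44, -0.495], [-0.012, -0.684, -0.729, 0.864], [0.0, 0.0, 0.0, 1.0]]
scene sleeve_top [([0.564, -0.014, 0.149], 0.88)]
scene rest [([0.512, -0.039, 0.147], 0.59)]
scene lever_pad []
scene ring_low [([0.57, -0.042, 0.224], 0.43)]
scene pan [([0.623, 0.137, 0.048], 0.79)]
scene probe_tip [([0.566, -0.01, 0.152], 0.62)]
scene stand [([0.572, -0.038, 0.134], 0.77)]
top [[0.013, -0.977, 0.214, 0.335], [-1.0, -0.014, -0.003, -0.059], [0.006, -0.214, -0.977, 1.253], [0.0, 0.0, 0.0, 1.0]]
top sleeve_top [([0.593, 0.012, 0.164], 0.92)]
top rest []
top lever_pad [([0.523, -0.002, 0.153], 0.5)]
top ring_low [([0.572, -0.038, 0.226], 0.44)]
top pan [([0.612, 0.11, 0.02], 0.76)]
top probe_tip [([0.593, 0.009, 0.158], 0.74)]
top stand [([0.577, -0.03, 0.142], 0.62)]
[[-0.    -0.947 -0.321  0.083]
 [ 1.    -0.    -0.     0.   ]
 [ 0.    -0.321  0.947 -0.167]
 [ 0.     0.     0.     1.   ]]
```

Run:
```python
from h import *
a=cv2.imread('pics/scene0.png');b=cv2.imread('pics/top0.png')
# crop around post
def uv(c,p):
    K,T=cam(c);q=T[:3,:3].T@(np.array(p)-T[:3,3]);q=K@q;return (q[:2]/q[2])
out=[]
for c,i in(("scene",a),("top",b)):
    u=uv(c,[.56,-.0,.17]).astype(int);print(c,u)
    x,y=max(u[0]-100,0),max(u[1]-75,0);print(x,y);out.append(cv2.resize(i[y:y+150,x:x+200],(400,300),interpolation=3))
    out.append(cv2.resize(i,(400,300)))
cv2.imwrite('pics/m0.png',np.vstack([np.hstack([out[1],out[0]]),np.hstack([out[3],out[2]])]))
```

```text
scene [233 170]
133 95
top [240 192]
140 117
```

View pics/m0.png

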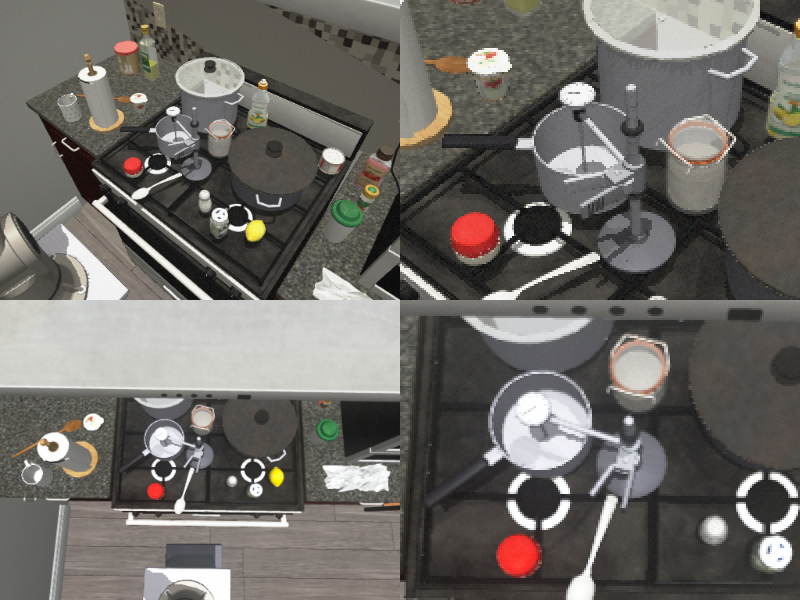

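The scene view shows the stand right of the pan, with its handle and open lever toward the robot (top crop about 600-625, 490). The ring is about halfway up the free post (scene crop about 632,128). Next I'll measure the post and handle from the depth data.

Run:
```python
from h import *
for c in("scene","top"):
    P=np.load(c+'.npy').reshape(-1,3);im=cv2.imread(f'pics/{c}0.png').reshape(-1,3)
    m=(abs(P[:,0]-.56)<.08)&(abs(P[:,1]+.03)<.07)&(P[:,2]>.1);Q=P[m];C=im[m]
    h=Q[(Q[:,0]<.55)]
    print(c,"handle pts",len(h));print(np.round(h[np.argsort(h[:,0])][::max(1,len(h)//45)],3).tolist())
    n=(abs(Q[:,0]-.575)<.03)&(abs(Q[:,1]+.04)<.025);S=Q[n];CS=C[n]
    for z in np.arange(.13,.3,.006):
        k=(abs(S[:,2]-z)<.003)
        if k.sum(): print(round(z,3),k.sum(),np.round(S[k].min(0),3),np.round(S[k].max(0),3),CS[k].mean(0).round())
```

```text
scene handle pts 420
[[0.486, -0.031, 0.132], [0.487, -0.03, 0.134], [0.49, -0.033, 0.152], [0.493, -0.033, 0.149], [0.495, -0.034, 0.141], [0.498, -0.035, 0.154], [0.501, -0.033, 0.156], [0.503, 0.013, 0.148], [0.505, 0.011, 0.145], [0.506, 0.01, 0.142], [0.507, -0.031, 0.154], [0.509, -0.038, 0.147], [0.51, 0.007, 0.14], [0.511, 0.005, 0.137], [0.512, 0.006, 0.139], [0.514, -0.041, 0.151], [0.515, -0.039, 0.146], [0.516, 0.002, 0.149], [0.518, 0.004, 0.143], [0.519, 0.0, 0.155], [0.52, -0.035, 0.156], [0.522, -0.04, 0.155], [0.523, -0.041, 0.136], [0.525, -0.004, 0.146], [0.526, -0.036, 0.152], [0.527, -0.002, 0.153], [0.529, -0.04, 0.156], [0.53, -0.042, 0.149], [0.532, -0.008, 0.154], [0.533, -0.04, 0.152], [0.534, -0.005, 0.138], [0.536, -0.044, 0.141], [0.537, -0.04, 0.156], [0.538, -0.03, 0.159], [0.539, -0.035, 0.159], [0.54, -0.017, 0.146], [0.54, -0.02, 0.147], [0.541, -0.034, 0.159], [0.542, -0.043, 0.161], [0.542, -0.019, 0.152], [0.543, -0.043, 0.127], [0.545, -0.043, 0.162], [0.546, -0.021, 0.136], [0.547, -0.043, 0.131], [0.548, -0.046, 0.144], [0.548, -0.043, 0.163], 
[... 3922 characters left out ...]
 [66. 64. 63.]
0.232 3 [ 0.57  -0.046  0.231] [ 0.573 -0.036  0.234] [81. 78. 76.]
0.238 3 [ 0.569 -0.041  0.237] [ 0.574 -0.033  0.24 ] [86. 82. 81.]
0.244 2 [ 0.57  -0.046  0.241] [ 0.573 -0.044  0.242] [87. 84. 83.]
0.25 4 [ 0.569 -0.046  0.248] [ 0.574 -0.033  0.251] [92. 88. 87.]
0.256 4 [ 0.569 -0.044  0.253] [ 0.57  -0.036  0.258] [94. 88. 87.]
0.262 3 [ 0.57  -0.046  0.263] [ 0.573 -0.034  0.265] [87. 83. 82.]
0.268 4 [ 0.57  -0.046  0.266] [ 0.574 -0.039  0.27 ] [95. 90. 90.]
0.274 1 [ 0.573 -0.034  0.275] [ 0.573 -0.034  0.275] [97. 92. 91.]
0.28 15 [ 0.569 -0.046  0.277] [ 0.582 -0.034  0.283] [137. 131. 130.]
0.286 13 [ 0.571 -0.044  0.283] [ 0.581 -0.034  0.286] [214. 206. 205.]
```

Run:
```python
from h import *
S=np.load('scene.npy').reshape(-1,3);T=np.load('top.npy').reshape(-1,3)
A=np.vstack([S,T]);A=A[~np.isnan(A[:,0])]
a=np.array([.174,.626]);b=np.array([.49,-.02]);d=(b-a)/np.linalg.norm(b-a);L=np.linalg.norm(b-a)
t=(A[:,:2]-a)@d;n=(A[:,:2]-a)@np.array([-d[1],d[0]])
for s in np.arange(0,L+.05,.06):
    k=(abs(t-s)<.03)&(abs(n)<.13)
    print(round(s,2),(a+d*s).round(2),k.sum(),A[k,2].max().round(3) if k.any() else None)
# dial / stem / pan
k=(abs(T[:,0]-.63)<.1)&(abs(T[:,1]-.1)<.12)
Q=T[k];D=Q[(Q[:,2]>.165)];print('dial',D.mean(0),D.min(0),D.max(0))
rim=Q[(Q[:,2]>.083)&(Q[:,2]<.095)];print('rim',rim.min(0),rim.max(0),len(rim))
# plate and lever top edges via both clouds
x=A[(A[:,2]>.145)&(A[:,2]<.16)&(A[:,0]>.48)&(A[:,0]<.545)&(abs(A[:,1]+.02)<.05)]
pl=x[x[:,1]<-.022];le=x[(x[:,1]>-.02)]
for q in(pl,le):
    l=cv2.fitLine(q[:,:2].astype(np.float32),cv2.DIST_HUBER,0,.01,.01).ravel();print(len(q),l,np.arctan(l[1]/l[0]))
o=r.get_obs();Rt=q2R(o['tcp_rot']);print(Rt.round(3));print('delta tool',(Rt.T@(np.array([.49,-.02,.26])-o['ee_pos'])*100).round(2))
```

```text
0.0 [0.17 0.63] 713 -0.931
0.06 [0.2  0.57] 804 -0.929
0.12 [0.23 0.52] 857 -0.927
0.18 [0.25 0.46] 922 -0.929
0.24 [0.28 0.41] 786 -0.032
0.3 [0.31 0.36] 1010 -0.027
0.36 [0.33 0.3 ] 1761 -0.021
0.42 [0.36 0.25] 3358 0.003
0.48 [0.38 0.19] 3483 0.088
0.54 [0.41 0.14] 3832 0.086
0.6 [0.44 0.09] 4337 0.093
0.66 [0.46 0.03] 5031 0.687
0.72 [ 0.49 -0.02] 5428 0.701
dial [0.64171183 0.0993297  0.69324436] [ 0.57034803 -0.01999837  0.16719255] [0.72999982 0.21999366 0.75334207]
rim [ 0.53150876 -0.01953131  0.08305788] [0.72990591 0.21887409 0.09481804] 353
178 [ 0.9791436  -0.20316942  0.5123425  -0.0374607 ] -0.20459378
136 [ 0.80844903 -0.58856624  0.52212536 -0.00098883] -0.6292842
[[-0.963  0.268  0.   ]
 [ 0.268  0.963  0.   ]
 [-0.     0.    -1.   ]]
delta tool [-47.74 -53.78  -5.24]
```

Emit:
{"name": "play_rows", "arguments": {
  "deltas": [0,0,0,-2,-2.6,-1.5,8.5,0,0,0,-3.4,-4.5,-2,8.5,0,0,0,-3.4,-4.5,-1.5,8.5,0,0,0,-3.4,-4.5,-1,8.5,0,0,0,-3.4,-4.5,0,8.5,0,0,0,-3.4,-4.5,0,8.5]
}}

```text
clock: 1.55
ee_pos: [0.2909, 0.3317, 0.2681]
tcp_rot: [0.0, 0.135, 0.991, 0.001]
wrist_force: [0.2, -0.6, 0.6]
grip_width: 0.996
grasp_force: 0.0
```

Emit:
{"name": "play_rows", "arguments": {
  "deltas": [0,0,0,-3.4,-4.5,0,8.5,0,0,0,-3.4,-4.5,0,8.5,0,0,0,-3.4,-4.5,0,8.5,0,0,0,-3.4,-4.5,0,8.5,0,0,0,-3.4,-4.5,0,8.5,0,0,0,-3.4,-4.5,0,8.5,0,0,-0.066,-1,-1.7,0,8.5,0,0,0,0,0,0,8.5]
}}

```text
clock: 2.55
ee_pos: [0.4194, -0.0019, 0.2678]
tcp_rot: [0.0, 0.105, 0.994, 0.0]
wrist_force: [-0.5, 0.2, 0.3]
grip_width: 0.999
grasp_force: 0.0
```

Run:
```python
from h import *
o=r.get_obs();print(o['clock'],np.round(o['ee_pos'],4),np.round(o['tcp_rot'],3),o['wrist_force'],o['joints'].round(2))
im,P=cloud("wrist");np.save('w1.npy',P);cv2.imwrite('pics/w1.png',im[:,:,::-1])
for n in("ring_low","rest","lever_pad"): print(n,[(np.round(x['xyz'],3).tolist(),round(x['confidence'],2)) for x in r.find_in("wrist",n)][:2])
```

```text
2.55 [ 0.4194 -0.0019  0.2678] [0.    0.105 0.994 0.   ] [-0.48135932  0.23591082  0.25146304] [-0.84 -0.12  0.68  1.97  0.08  1.26  1.18]
ring_low []
rest [([0.511, -0.031, 0.151], 0.76)]
lever_pad [([0.52, -0.001, 0.154], 0.92)]
```

View pics/w1.png

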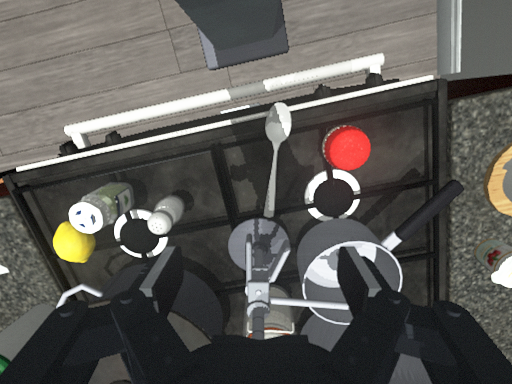

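The wrist view shows plate (about 252,255) and lever (about 280,255) lying between the fingers' lines, in front of the post. I'll refine the handle geometry and ring height.

Run:
```python
from h import *
W=np.load('w1.npy').reshape(-1,3);W=W[~np.isnan(W[:,0])]
x=W[(W[:,2]>.145)&(W[:,2]<.165)&(W[:,0]>.475)&(W[:,0]<.54)&(abs(W[:,1]+.02)<.06)]
for q in(x[x[:,1]<-.022],x[x[:,1]>-.018]):
    l=cv2.fitLine(q[:,:2].astype(np.float32),cv2.DIST_HUBER,0,.01,.01).ravel();print(len(q),l.round(4),np.arctan(l[1]/l[0]),q.min(0).round(4),q.max(0).round(4),np.median(q[:,2]))
# ring: silhouette rows in scene image; ring & sleeve heights
for c in("scene","top"):
    P=np.load(c+'.npy');im=cv2.imread(f'pics/{c}0.png').astype(int).mean(2)
    m=(np.hypot(P[...,0]-.5755,P[...,1]+.04)<.018)&(P[...,2]>.2)&(P[...,2]<.24)
    Q=P[m];rr=np.hypot(Q[:,0]-.5755,Q[:,1]+.04);k=rr>.0095
    print(c,k.sum(),np.percentile(Q[k,2],[2,10,50,90,98]).round(4), Q[k][:,:2].mean(0))
    m=(np.hypot(P[...,0]-.5755,P[...,1]+.04)<.014)&(P[...,2]>.15)&(P[...,2]<.175)
    Q=P[m];rr=np.hypot(Q[:,0]-.5755,Q[:,1]+.04);k=rr>.0095
    print(c,'sleeve',k.sum(),np.percentile(Q[k,2],[10,50,90,98]).round(4))
    m=(np.hypot(P[...,0]-.5755,P[...,1]+.04)<.01)&(P[...,2]>.27)&(P[...,2]<.3)
    print('post top',np.percentile(P[m][:,2],[50,90,98]))
P=np.load('scene.npy')
K,T=cam('scene')
for z in(.165,.219,.227,.285):
    q=K@(T[:3,:3].T@(np.array([.5755,-.04,z])-T[:3,3]));print(z,q[:2]/q[2])
im=cv2.imread('pics/scene0.png')
cv2.imwrite('pics/ring.png',cv2.resize(im[125:185,225:275],(500,600),interpolation=0))
```

```text
312 [ 0.9895 -0.1446  0.5219 -0.0365] -0.14514883 [ 0.4866 -0.0447  0.145 ] [ 0.5399 -0.0235  0.162 ] 0.1549776103913582
252 [ 0.8033 -0.5956  0.5248 -0.0024] -0.638031 [ 0.5036 -0.016   0.1451] [0.54   0.0153 0.1559] 0.15321045955241377
scene 38 [0.2197 0.222  0.2247 0.2266 0.2276] [ 0.57105667 -0.04034888]
scene sleeve 61 [0.153  0.1631 0.1665 0.1668]
post top [0.28007411 0.28535273 0.28638205]
top 33 [0.2207 0.2222 0.2245 0.2262 0.2276] [ 0.57207546 -0.03910467]
top sleeve 28 [0.1617 0.1646 0.1679 0.169 ]
post top [0.28176876 0.28510234 0.28623974]
0.165 [249.99674842 175.66760355]
0.219 [249.417758   159.81677076]
0.227 [249.32782697 157.35475838]
0.285 [248.64061382 138.54114706]
```

View pics/ring.png

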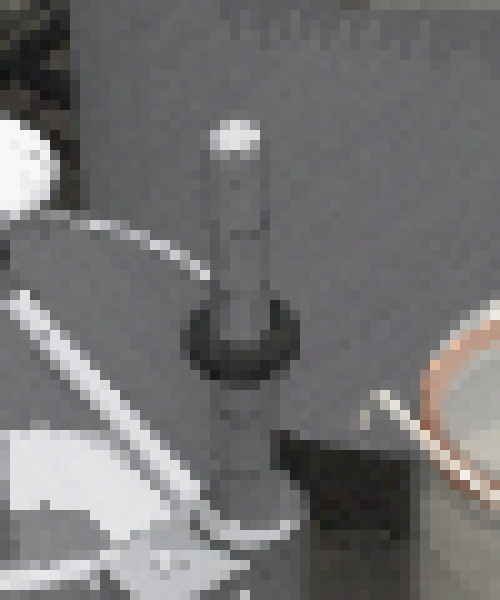

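The crop shows the ring (rows 290-380, i.e. image rows 154-163) and the sleeve top below it. Its underside is at about z 0.217, so the rise is about 52 mm. Moving over the handle and down now.

Emit:
{"name": "play_rows", "arguments": {
  "deltas": [0,0,0,-3,0.2,0,8.5,0,0,0,-3,0.2,0,8.5,0,0,0,-2.8,0.1,0,8.5,0,0,0,0,0,3,8.5,0,0,0,0,0,3,8.5,0,0,0,0,0,2,8.5,0,0,0,0,0,0,8.5]
}}

```text
clock: 3.62
ee_pos: [0.505, -0.0122, 0.1861]
tcp_rot: [-0.002, 0.102, 0.995, -0.0]
wrist_force: [-0.4, -0.2, -0.1]
grip_width: 0.996
grasp_force: 0.0
```

Run:
```python
from h import *
o=r.get_obs();print(o['clock'],np.round(o['ee_pos'],4),o['wrist_force'])
im,P=cloud("wrist");im2,P2=cloud("scene");np.save('s2.npy',P2)
cv2.imwrite('pics/d.png',np.hstack([cv2.resize(im[150:330,160:400],(400,300)),cv2.resize(im2[110:230,170:330],(400,300))])[:,:,::-1])
```

```text
3.625 [ 0.505  -0.0122  0.1861] [-0.41091444 -0.20824023 -0.05744095]
```

View pics/d.png

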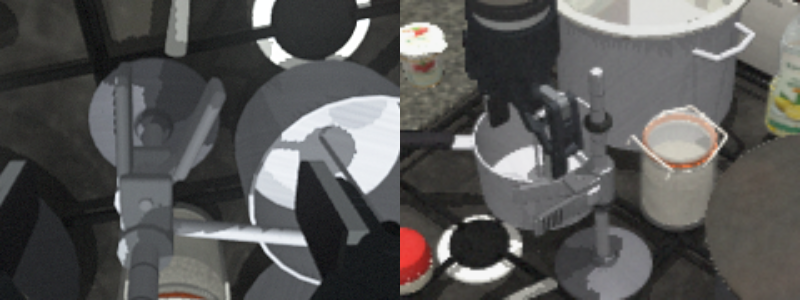

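In the wrist view the handle and lever (120-210) sit between the fingers (40 and 300), clear on both sides. Descending.

Emit:
{"name": "play_rows", "arguments": {
  "deltas": [0,0,0,0,-0.2,2,8.5,0,0,0,0,0,2,8.5,0,0,0,0,0,1.6,8.5,0,0,0,0,0,1.1,8.5,0,0,0,0,0,0,7.5,0,0,0,0,0,0,6.8,0,0,0,0,0,0,6.5],
  "grip_force": 20
}}

```text
clock: 4.6
ee_pos: [0.5066, -0.0155, 0.1212]
tcp_rot: [0.001, 0.103, 0.995, 0.0]
wrist_force: [-0.1, -0.5, 0.2]
grip_width: 0.76
grasp_force: 0.0
```

Run:
```python
from h import *
o=r.get_obs();print(o['clock'],np.round(o['ee_pos'],4),o['wrist_force'],o['grip_width'])
im,P=cloud("wrist");im2,P2=cloud("scene")
cv2.imwrite('pics/e.png',np.hstack([cv2.resize(im[150:330,160:400],(400,300)),cv2.resize(im2[110:230,170:330],(400,300))])[:,:,::-1])
```

```text
4.6 [ 0.5066 -0.0155  0.1212] [-0.06005181 -0.51292237  0.16202512] 0.7600568865312467
```

View pics/e.png

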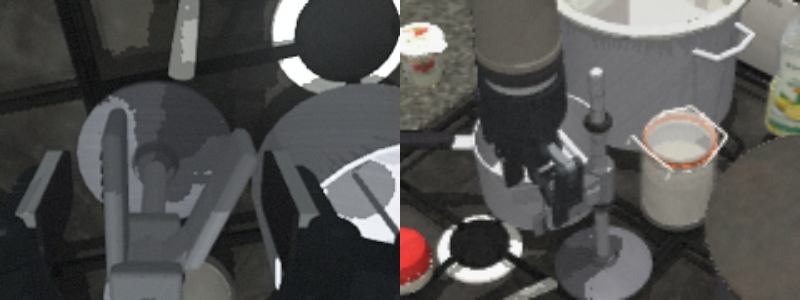

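The plate (115,110-215) and lever (245,135) are between the pads, with the lever nearer its finger. Closing gently in small steps.

Emit:
{"name": "play_rows", "arguments": {
  "deltas": [0,0,0,0,0.2,0,6.0,0,0,0,0,0.2,0,5.7,0,0,0,0,0,0,5.5],
  "grip_force": 6
}}

```text
clock: 5.08
ee_pos: [0.5069, -0.0113, 0.1206]
tcp_rot: [-0.0, 0.102, 0.995, 0.0]
wrist_force: [0.5, 0.2, 0.2]
grip_width: 0.642
grasp_force: 0.0
```

Emit:
{"name": "play_rows", "arguments": {
  "deltas": [0,0,0,0,0,0,5.3,0,0,0,0,0,0,5.1,0,0,0,0,0,0,5.0,0,0,0,0,0,0,5.0]
}}

```text
clock: 5.58
ee_pos: [0.5063, -0.0112, 0.1206]
tcp_rot: [-0.001, 0.103, 0.995, 0.0]
wrist_force: [-3.7, 2.0, 5.4]
grip_width: 0.589
grasp_force: 14.3
```

Emit:
{"name": "play_rows", "arguments": {
  "deltas": [0,0,0,0,0,0,5.05,0,0,0,0,0,0,5.05]
}}

```text
clock: 5.82
ee_pos: [0.5063, -0.0112, 0.1205]
tcp_rot: [-0.001, 0.103, 0.995, 0.0]
wrist_force: [-4.3, 2.0, 4.9]
grip_width: 0.592
grasp_force: 11.1
```

Emit:
{"name": "play_rows", "arguments": {
  "deltas": [0,0,0,0,0,0,5.07,0,0,0,0,0,-0.6,5.07,0,0,0,0,0,-0.8,5.07,0,0,0,0,0,-0.8,5.07,0,0,0,0,0,-0.8,5.07,0,0,0,0,0,0,5.07]
}}

```text
clock: 6.58
ee_pos: [0.5065, -0.0115, 0.1511]
tcp_rot: [-0.0, 0.103, 0.995, 0.0]
wrist_force: [-2.1, 2.0, -1.9]
grip_width: 0.596
grasp_force: 7.8
```

```bash
cat > m.py <<'E'
from h import *
def meas():
    o=r.get_obs();print(o['clock'],np.round(o['ee_pos'],4),o['wrist_force'].round(1),o['grip_width']*8.54,o['grasp_force'])
    for c in("scene","top"):
        im,P=cloud(c);rr=np.hypot(P[...,0]-.5755,P[...,1]+.04);g=im.astype(int).mean(2)
        m=(rr<.0165)&(rr>.0085)&(P[...,2]>.12)&(P[...,2]<.25);Q=P[m][:,2]
        h,e=np.histogram(Q,np.arange(.14,.25,.003));print(c,dict((round(float(b),3),int(a)) for a,b in zip(h,e) if a))
        m&=(P[...,2]>.19)&(g<75);print(' ring med',np.median(P[m][:,2]),m.sum())
        k=(rr<.05)&(rr>.02)
    return
E
python3 - <<'E'
from m import *
P=np.load('s2.npy')
meas()
im,P=cloud("scene");cv2.imwrite('pics/l.png',cv2.resize(im[110:210,200:300],(600,600),interpolation=0)[:,:,::-1])
im,P=cloud("wrist");cv2.imwrite('pics/lw.png',im[:,:,::-1])
E
```

```text
6.575 [ 0.5065 -0.0115  0.1511] [-2.1  2.  -1.9] 5.0929001579843 7.7565741911530495
scene {0.143: 4, 0.146: 9, 0.149: 10, 0.152: 5, 0.155: 5, 0.158: 9, 0.161: 4, 0.164: 3, 0.167: 7, 0.17: 8, 0.173: 8, 0.176: 6, 0.179: 8, 0.182: 5, 0.185: 7, 0.188: 16, 0.191: 19, 0.194: 22, 0.197: 1, 0.218: 5, 0.221: 13, 0.224: 25, 0.227: 2}
 ring med 0.22454009061019475 43
top {}
 ring med nan 0
  return _methods._mean(a, axis=axis, dtype=dtype,
  ret = ret.dtype.type(ret / rcount)
```

View pics/l.png

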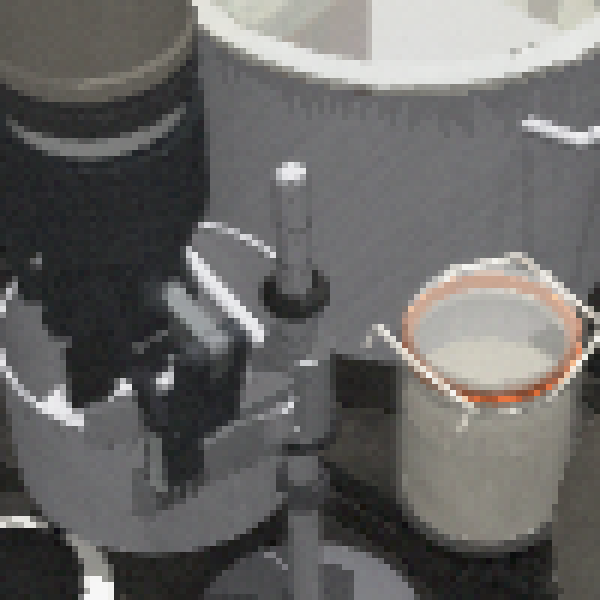

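Sleeve rose with the gripper (top about 0.195); the ring is unmoved. About 21 mm to go.

Emit:
{"name": "play_rows", "arguments": {
  "deltas": [0,0,0,0,0,-0.7,5.07,0,0,0,0,0,-0.7,5.07,0,0,0,0,0,-0.3,5.07,0,0,0,0,0,0,5.07]
}}

```text
clock: 7.28
ee_pos: [0.5064, -0.0117, 0.1678]
tcp_rot: [-0.0, 0.103, 0.995, 0.0]
wrist_force: [-4.3, 2.8, -2.2]
grip_width: 0.595
grasp_force: 7.5
```

Emit:
{"name": "play_rows", "arguments": {
  "deltas": [0,0,0,0,0,-0.1,5.07,0,0,0,0,0,0,5.07]
}}

```text
clock: 7.52
ee_pos: [0.5065, -0.0117, 0.1684]
tcp_rot: [-0.0, 0.103, 0.995, -0.0]
wrist_force: [-2.8, 1.2, -2.5]
grip_width: 0.595
grasp_force: 7.5
```

Emit:
{"name": "play_rows", "arguments": {
  "deltas": [0,0,0,0,0,-0.1,5.07,0,0,0,0,0,0,5.07]
}}

```text
clock: 7.78
ee_pos: [0.5066, -0.0117, 0.1695]
tcp_rot: [-0.0, 0.103, 0.995, -0.0]
wrist_force: [-4.0, 1.5, -3.3]
grip_width: 0.591
grasp_force: 7.5
```

Emit:
{"name": "play_rows", "arguments": {
  "deltas": [0,0,0,0,0,-0.1,5.07,0,0,0,0,0,0,5.07]
}}

```text
clock: 8.02
ee_pos: [0.5066, -0.0117, 0.1705]
tcp_rot: [-0.0, 0.103, 0.995, 0.0]
wrist_force: [-4.0, 2.1, -3.4]
grip_width: 0.594
grasp_force: 7.6
```

Emit:
{"name": "play_rows", "arguments": {
  "deltas": [0,0,0,0,0,-0.1,5.07,0,0,0,0,0,0,5.07]
}}

```text
clock: 8.28
ee_pos: [0.5066, -0.0117, 0.1716]
tcp_rot: [-0.0, 0.103, 0.995, 0.0]
wrist_force: [-4.7, 1.9, -2.0]
grip_width: 0.596
grasp_force: 7.6
```

```bash
python3 - 2>/dev/null <<'E'
from m import *
meas()
E
```

```text
8.275 [ 0.5066 -0.0117  0.1716] [-4.7  1.9 -2. ] 5.085648588480276 7.625171206891537
scene {0.146: 1, 0.164: 5, 0.167: 15, 0.17: 3, 0.173: 8, 0.176: 6, 0.179: 9, 0.182: 5, 0.185: 6, 0.188: 5, 0.191: 6, 0.194: 5, 0.197: 5, 0.2: 8, 0.203: 8, 0.206: 8, 0.209: 18, 0.212: 17, 0.215: 7, 0.218: 2, 0.221: 17, 0.224: 24, 0.227: 1}
 ring med 0.22423759206825883 44
top {}
 ring med nan 0
```

Emit:
{"name": "play_rows", "arguments": {
  "deltas": [0,0,0,0,0,-0.1,5.07,0,0,0,0,0,0,5.07]
}}

```text
clock: 8.62
ee_pos: [0.5067, -0.0117, 0.1726]
tcp_rot: [-0.0, 0.103, 0.995, 0.0]
wrist_force: [-5.4, 2.2, -2.1]
grip_width: 0.59
grasp_force: 7.7
```

Emit:
{"name": "play_rows", "arguments": {
  "deltas": [0,0,0,0,0,-0.1,5.07,0,0,0,0,0,0,5.07]
}}

```text
clock: 8.88
ee_pos: [0.5067, -0.0116, 0.1736]
tcp_rot: [-0.0, 0.103, 0.995, 0.0]
wrist_force: [-5.8, 0.7, -3.2]
grip_width: 0.596
grasp_force: 7.7
```

Emit:
{"name": "play_rows", "arguments": {
  "deltas": [0,0,0,0,0,-0.1,5.07,0,0,0,0,0,0,5.07]
}}

```text
clock: 9.12
ee_pos: [0.5067, -0.0117, 0.1746]
tcp_rot: [-0.0, 0.103, 0.995, 0.0]
wrist_force: [-4.4, 1.2, -3.1]
grip_width: 0.597
grasp_force: 7.7
```

```bash
python3 - 2>/dev/null <<'E'
from m import *
meas()
im,P=cloud("scene");cv2.imwrite('pics/l2.png',cv2.resize(im[125:205,210:290],(600,600),interpolation=0)[:,:,::-1])
E
```

```text
9.125 [ 0.5067 -0.0117  0.1746] [-4.4  1.2 -3.1] 5.0954437695419905 7.684443444013596
scene {0.14: 1, 0.167: 7, 0.17: 13, 0.173: 4, 0.176: 7, 0.179: 6, 0.182: 7, 0.185: 5, 0.188: 5, 0.191: 6, 0.194: 4, 0.197: 8, 0.2: 4, 0.203: 6, 0.206: 7, 0.209: 11, 0.212: 14, 0.215: 18, 0.218: 8, 0.221: 14, 0.224: 23, 0.227: 2}
 ring med 0.22433848215691954 42
top {}
 ring med nan 0
```

View pics/l2.png

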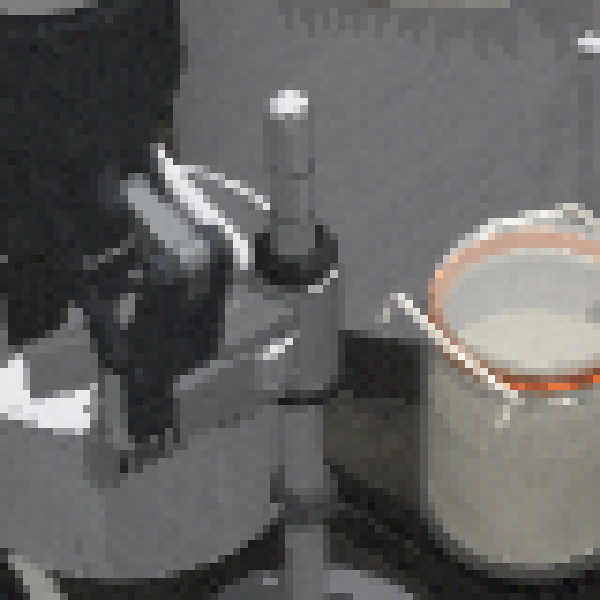

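The sleeve top is right under the ring (row about 285), with no contact force yet. Creeping up.

Emit:
{"name": "play_rows", "arguments": {
  "deltas": [0,0,0,0,0,-0.05,5.07,0,0,0,0,0,0,5.07]
}}

```text
clock: 9.52
ee_pos: [0.5068, -0.0116, 0.1749]
tcp_rot: [0.0, 0.103, 0.995, -0.0]
wrist_force: [-3.6, 0.7, -5.0]
grip_width: 0.595
grasp_force: 7.5
```

Emit:
{"name": "play_rows", "arguments": {
  "deltas": [0,0,0,0,0,-0.05,5.07,0,0,0,0,0,0,5.07]
}}

```text
clock: 9.78
ee_pos: [0.5069, -0.0117, 0.1755]
tcp_rot: [0.0, 0.103, 0.995, -0.0]
wrist_force: [-3.1, 1.0, -6.3]
grip_width: 0.596
grasp_force: 7.3
```

Contact with the ring is felt (about 3 N). Now squeezing, following with a sideways shift and a small rise to compensate the pad swing.

Emit:
{"name": "play_rows", "arguments": {
  "deltas": [0,0,0,0,0,0,5.07,0,0,0,0,-0.15,-0.03,4.7,0,0,0,0,-0.25,-0.06,4.2,0,0,0,0,0,0,4.2],
  "grip_force": 30
}}

```text
clock: 10.28
ee_pos: [0.5068, -0.0163, 0.177]
tcp_rot: [0.001, 0.103, 0.995, -0.0]
wrist_force: [-2.5, -0.1, -1.8]
grip_width: 0.488
grasp_force: 2.5
```

```bash
python3 - 2>/dev/null <<'E'
from m import *
meas()
E
```

```text
10.275 [ 0.5068 -0.0163  0.177 ] [-2.5 -0.1 -1.8] 4.165853629716213 2.474613074446097
scene {0.167: 8, 0.17: 11, 0.173: 7, 0.176: 5, 0.179: 8, 0.182: 7, 0.185: 6, 0.188: 8, 0.191: 3, 0.194: 6, 0.197: 6, 0.2: 8, 0.203: 2, 0.206: 7, 0.209: 9, 0.212: 15, 0.215: 20, 0.218: 5, 0.221: 18, 0.224: 17, 0.227: 2}
 ring med 0.2236950623753422 43
top {}
 ring med nan 0
```

Emit:
{"name": "play_rows", "arguments": {
  "deltas": [0,0,0,0,-0.2,-0.06,3.8,0,0,0,0,-0.25,-0.06,3.3,0,0,0,0,-0.1,-0.03,2.9,0,0,0,0,0,0,2.6,0,0,0,0,0,0,2.6]
}}

```text
clock: 11.0
ee_pos: [0.505, -0.0207, 0.1782]
tcp_rot: [0.0, 0.102, 0.995, 0.0]
wrist_force: [-2.2, 1.7, 0.9]
grip_width: 0.319
grasp_force: 29.4
```

```bash
python3 - 2>/dev/null <<'E'
from m import *
meas()
im,P=cloud("scene");im2,P2=cloud("wrist")
cv2.imwrite('pics/f.png',np.hstack([cv2.resize(im[125:205,210:290],(400,400),interpolation=0),cv2.resize(im2[150:330,160:400],(400,400))])[:,:,::-1])
print([(np.round(x['xyz'],3),x['confidence']) for x in r.find_in("scene","pan")])
E
```

```text
11.0 [ 0.505  -0.0207  0.1782] [-2.2  1.7  0.9] 2.727461819079875 29.4144404510439
scene {0.14: 1, 0.164: 2, 0.167: 6, 0.17: 12, 0.173: 10, 0.176: 2, 0.179: 9, 0.182: 7, 0.185: 5, 0.188: 5, 0.191: 7, 0.194: 5, 0.197: 4, 0.2: 10, 0.203: 5, 0.206: 6, 0.209: 13, 0.212: 16, 0.215: 15, 0.218: 3, 0.221: 19, 0.224: 22, 0.227: 1}
 ring med 0.22386164423295274 46
top {}
 ring med nan 0
[(array([0.568, 0.103, 0.056]), 0.87)]
```

View pics/f.png

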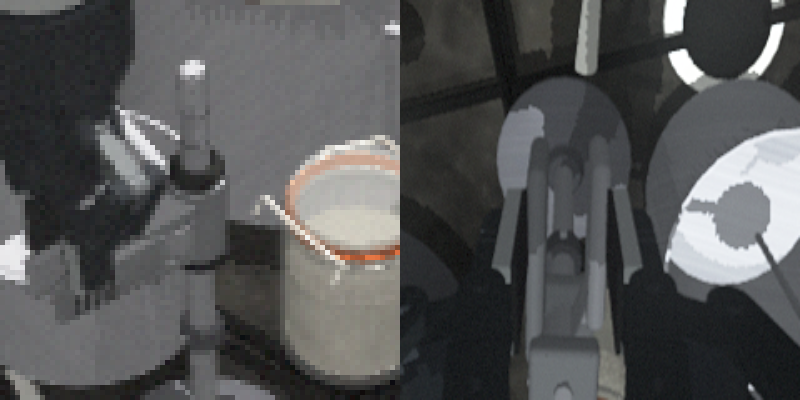

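Lever and plate are parallel between the pads (wrist view 540 and 600, pads at 510 and 630), the sleeve sits under the ring, and grip is 29 N. Letting it settle, then handing in.

Emit:
{"name": "play_rows", "arguments": {
  "deltas": [0,0,0,0,0,0,2.6,0,0,0,0,0,0,2.6,0,0,0,0,0,0,2.6]
}}

```text
clock: 11.62
ee_pos: [0.5049, -0.0207, 0.178]
tcp_rot: [0.0, 0.103, 0.995, 0.0]
wrist_force: [-2.4, 3.0, 1.2]
grip_width: 0.32
grasp_force: 29.5
```

Run:
```python
from h import *
print(r.close_job())
```

```text
the job is handed in; nothing more can be done
None
```

I raised the thermometer until the sleeve met the marker ring, squeezed the lever closed and handed the job in at 11.6 s, still holding lever and handle at about 29 N; the hand-in returned no verdict, and I did not re-measure the pan's position at the end.

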